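Rack the camera lenses, tallest at the back

TASK

Move the four camera lenses from the grey tray to the seats of the plywood rack so that they stand upright in order of height, the tallest at the back by the upright board and the shortest in front. Take the tallest first and work forward one lens at a time, finishing each before the next, so that you never reach down past a taller one. Set each lens flat inside its ring without dropping or tipping it, and leave the bowl and the cap alone.

Things in the scene. Friction and masses are not known exactly. Their poses are not given: they have to be found in the camera images.
- lens1_mid (a point): Tallest of four black camera lenses, upright, glass up: a rigid round barrel 106 mm tall, 54 mm across (foot 48 mm), glass of 46 mm in its top; about 0.42 kg. Point at its centre, 53 mm above its underside; z up its axis. At the start the four stand in one row, in any order, 72 mm apart, in ringed seats of a low grey tray (rings as on the rack, floor 12 mm above the table).
- seat1: The back seat of the plywood rack: a dark wooden ring, 64 mm inside, 70 mm outside, 6 mm high, on a flat floor 12 mm above the table. Origin at the centre of that floor; z up, x along the row to the back. Its centre is 43 mm in front of an upright plywood board, 40 mm high, that marks the rack's back, the end away from the robot.
- lens2_mid (a point): Second tallest of four black camera lenses, upright, glass up: a rigid round barrel 88 mm tall, 56 mm across (foot 48 mm), glass of 34 mm in its top; about 0.36 kg. Point at its centre, 44 mm above its underside; z up its axis. The tray runs roughly away from the robot, left or right of the rack.
- seat2: The second from the back seat of the plywood rack: a dark wooden ring, 64 mm inside, 70 mm outside, 6 mm high, on a flat floor 12 mm above the table. Origin at the centre of that floor; z up, x along the row to the back. The rack is a fixed board 302 x 84 x 12 mm with four such seats in a straight row, 72 mm apart.
- lens3_mid (a point): Third tallest of four black camera lenses, upright, glass up: a rigid round barrel 71 mm tall, 52 mm across (foot 48 mm), glass of 24 mm in its top; about 0.26 kg. Point at its centre, 35.5 mm above its underside; z up its axis. Any lens may be gripped across the barrel from 12 mm above its foot up, best 22 mm below its top.
- seat3: The third from the back seat of the plywood rack: a dark wooden ring, 64 mm inside, 70 mm outside, 6 mm high, on a flat floor 12 mm above the table. Origin at the centre of that floor; z up, x along the row to the back. 72 mm from its neighbours.
- lens4_mid (a point): Shortest of four black camera lenses, upright, glass up: a rigid round barrel 54 mm tall, 54 mm across (foot 48 mm), glass of 14 mm in its top; about 0.18 kg. Point at its centre, 27 mm above its underside; z up its axis. All four rear caps are alike and fit any seat.
- seat4: The front seat of the plywood rack: a dark wooden ring, 64 mm inside, 70 mm outside, 6 mm high, on a flat floor 12 mm above the table. Origin at the centre of that floor; z up, x along the row to the back. The end of the rack nearest the robot, without an upright board.
- bowl: Bystander: a loose grey plastic bowl, 124 mm across the rim, 55 mm high, standing on the table outside the tray and rack. Origin at the centre of its underside. To be left alone.
- cap: Bystander: a loose black plastic camera cap, a disc 62 mm across and 14 mm high with a grey round face, lying on the table outside the tray and rack. Origin at the centre of its underside. To be left alone.
There are look-alikes about, which are no part of the job. Leave any yellow look-alike of the part that bears lens2_mid alone.

How it is judged:
By the outcome, as a careful person would: the job done as asked, in the order asked, and still so for the second after the job is handed in, with the robot touching nothing.
It also fails if it takes over 112 s, if anything falls off the work surface, if the arm or the gripper's body presses on something with over 40 N, if the wrist force passes 120 N, or if a joint passes its speed limit or range.

ROBOT

A 6-joint arm with a two-finger parallel gripper is mounted at the origin on the work surface. World frame = base frame: x ahead of the robot, y to its left, z up, the work surface at z = 0. Lengths are in m, angles in degrees, forces in N, time in s.
With the tool pointing down it reaches from about 0.375 to 0.9 m from the base axis. Payload 3.1 kg.
Tool frame: the origin (TCP) lies midway between the tips of the shut fingers; the grasp point (between the pads) lies behind it (ctrl.grip_depth is the z of the grasp point in the tool frame, in m); z points along the fingers, y is the direction in which the jaws open and shut (so a half turn about z gives the same grasp; the last joint's range is limited). The gripper opens to 85 mm and grips with 20 to 120 N. Pads are 22 mm wide; open, the fingers measure 114 mm over their backs; the gripper's body (76 mm by 85 mm) begins 54 mm behind the grasp point. The pads swing forward as they close: fully open they stand 13 mm farther back than shut.
Start: joints at [57.955, 30.224, 82.088, -0, 67.689, -10.227], TCP at [0.232, 0.58, 0.231] pointing down, gripper open.
Joint ranges: [-176.69, 176.69], [-43.24, 126.21], [12.49, 139.97], [-82, 262], [0, 151.66], [-163.58, 163.58]. Speed limits (degrees/s): [159.86, 159.86, 180, 180, 180, 180].

INTERFACE

Orientations are given as [roll, pitch, yaw] about the fixed x, y, z axes, in that order (R = Rz(yaw) Ry(pitch) Rx(roll)).
In Python, from cell import sensors, viewer, workorder, nets, ctrl gives the robot as it stands. The module is installed in compiled form; this text tells all that it offers.
- The arm moves only by the tool servo_tool, never from a script. Its argument "rows" is a list of rows, each an object of numbers: "x", "y", "z": the shift along the tool's x, y, z in cm; "wx", "wy", "wz": the turn, a rotation vector about the tool's x, y, z in rad; "fingers": the finger opening in cm, from 0 to 8.54. In form: [{"x": .., "y": .., "z": .., "wx": .., "wy": .., "wz": .., "fingers": ..}, ...]. A call has 1 to 20 rows; each row shifts and turns the commanded pose from where the row before left it, along the tool's axes as they then stand; what a row does not reach is not made up. A row lasts 1/8 s, in which the tool goes at most 62.5 mm and 10.7 degrees, less where a joint would pass 70% of its speed; a pose out of reach is approached as far as the arm can. A call with a gripper value outside its range is refused whole. The fingers move at their own pace and stop on an object; "squeeze" is the grip in N (left out, the last holds). Time passes only in rows, so rows that do not move let the fingers close. It gives the time, the measured TCP pose, the force and the opening at its end, in the units of the state.
- sensors.get_state(): the state, without advancing time (a new reading comes with each control period).
- viewer.camera(name): name is "scene" or "side" or "wrist"; returns a dict with "color" (480x640x3 uint8, red, green, blue), "fx", "fy", "cx", "cy" (pixels), "origin" and "orientation" of the camera in the world. Camera axes: x right, y down, z forward; pixel columns grow to the right and rows downward; lengths in m; the calibration is good to about 2 mm. A picture is of the moment at which its call begins. There is no depth.
- workorder.hand_in(): hands the job in, once; it reports no verdict.
Trained networks look in a picture, given as the dict that the camera call returned (one of the last four; its "shot" number tells which), for a name from the list of things; names that differ only in an ending like _2 or _b are one class to them, and where a whole thing is asked for, a point or a joint stands for the part that bears it (a point fixed in the world has none). Each returns a list of dicts, best first, with "score" (0 to 1); they miss things now and then, are a little off and sometimes report something else, mostly with a low value. They report only what shows in the picture. A call takes as long as a camera call. They do not tell look-alikes from the thing itself.
- nets.search_frame(picture, label): "point" ([row, column] in pixels, amid what is visible of it).
The state is a dict: "clock": time; "joint_pos": joint angles; "joint_vel": joint speeds; "joint_efforts": joint torques, N m; "tcp_pos": TCP position; "eef_rot": TCP orientation; "ft_force": force on the tool from outside, world axes, zero at the start; "torque": the same for the moment, N m; "gripper_width": finger opening in m.
Only numpy, scipy, OpenCV 4.12 (cv2) and the standard library are available. Lean on these libraries where they do the work, as an engineer would, in place of code of your own. Each camera call takes 0.05 s, during which the arm holds its last target.

## Working session

There is one attempt and no reset: what is moved stays moved. The work goes in short steps, Python scripts to look and compute and a tool call to move; the robot and the scene stay as the last step left them, time stands still between calls to the robot, and variables do not carry over. Pictures are saved under pics/ and viewed, and the job is handed in when it is done.

Besides the shell and the picture viewer there is one more tool, called after ">>>" as a command line: name --argument value ..., lists and objects as JSON in quotes. servo_tool: Moves the arm, as the interface text tells. Its arguments: {"type":"object","properties":{"rows":{"type":"array"},"squeeze":{"type":"number"}},"required":["rows"]}

```bash
mkdir -p pics; ls; python3 - <<'E'
from cell import sensors, viewer, workorder, nets, ctrl
import cv2,pickle
print(sensors.get_state(), ctrl.grip_depth)
d={}
for n in ["scene","side","wrist"]:
    p=viewer.camera(n); d[n]=p
    cv2.imwrite(f"pics/{n}0.png",p["color"][:,:,::-1])
    print(n,{k:v for k,v in p.items() if k!="color"})
    for l in ["lens1_mid","lens2_mid","lens3_mid","lens4_mid","seat1","bowl","cap"]:
        print(l,[(x["point"],round(x["score"],2)) for x in nets.search_frame(p,l)])
pickle.dump(d,open("p0.pkl","wb"))
E
```

```text
pics
{'clock': 0.0, 'joint_pos': array([ 5.79552110e+01,  3.02788981e+01,  8.21567047e+01,  1.55357385e-03,
        6.76877478e+01, -1.02251905e+01]), 'joint_vel': array([ 0.0295286 , -0.02711792,  0.10154894, -0.00476909, -0.06270927,
        0.11199554]), 'joint_efforts': array([ 1.02028389e-03, -4.42348659e+01, -1.78028333e+01, -2.62738149e-04,
        8.39508371e-03,  8.31512864e-06]), 'tcp_pos': array([0.23186555, 0.57963604, 0.23033256]), 'eef_rot': array([-1.79878863e+02, -2.33100405e-02,  1.58179785e+02]), 'ft_force': array([ 0.37333714,  0.29164561, -0.61627947]), 'torque': array([-0.01855231,  0.00705648, -0.01427841]), 'gripper_width': 0.08534660044458019} -0.0187
scene {'fx': 475.87069833020087, 'fy': 475.87069833020087, 'cx': 305.6362156561489, 'cy': 237.18413203613062, 'origin': array([ 1.26524369, -0.28641059,  0.89030995]), 'orientation': array([-1.40183707e+02, -3.01976208e-02,  6.77699729e+01]), 'shot': 1}
lens1_mid [([213.4, 250.8], 0.66)]
lens2_mid [([307.9, 287.1], 0.91), ([261.8, 265.1], 0.76)]
lens3_mid [([236.1, 258.7], 0.56), ([195.5, 245.1], 0.35)]
lens4_mid
[... 373 characters left out ...]
'shot': 2}
lens1_mid [([287.7, 301.8], 0.67)]
lens2_mid [([280.3, 369.7], 0.75), ([267.2, 416.5], 0.6)]
lens3_mid [([288.6, 334.8], 0.7)]
lens4_mid [([302.7, 264.0], 0.83)]
seat1 [([225.0, 266.2], 0.68), ([221.1, 319.1], 0.67), ([247.2, 242.3], 0.61), ([215.5, 294.3], 0.49)]
bowl [([178.5, 242.6], 0.6), ([278.3, 370.7], 0.41)]
cap [([404.7, 306.5], 0.67)]
wrist {'fx': 338.3067935435691, 'fy': 338.3067935435691, 'cx': 323.04867573176244, 'cy': 242.7628200375363, 'origin': array([0.16131095, 0.60811594, 0.37408628]), 'orientation': array([1.62882284e+02, 9.94479701e-03, 6.82641095e+01]), 'shot': 3}
lens1_mid []
lens2_mid []
lens3_mid []
lens4_mid []
seat1 [([468.4, 108.0], 0.4)]
bowl []
cap []
```

View pics/scene0.png

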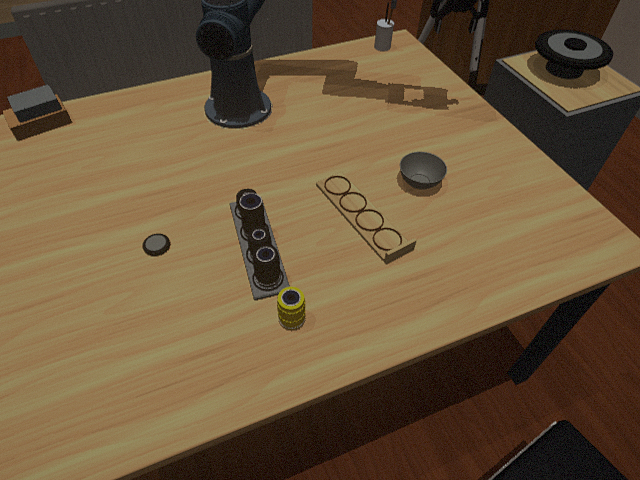

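View pics/side0.png

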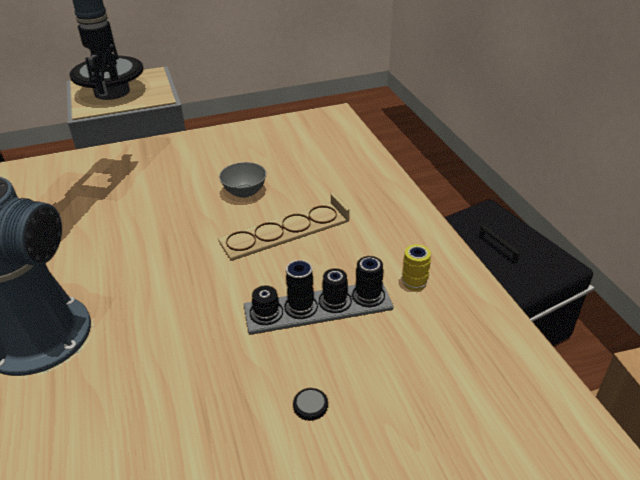

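View pics/wrist0.png

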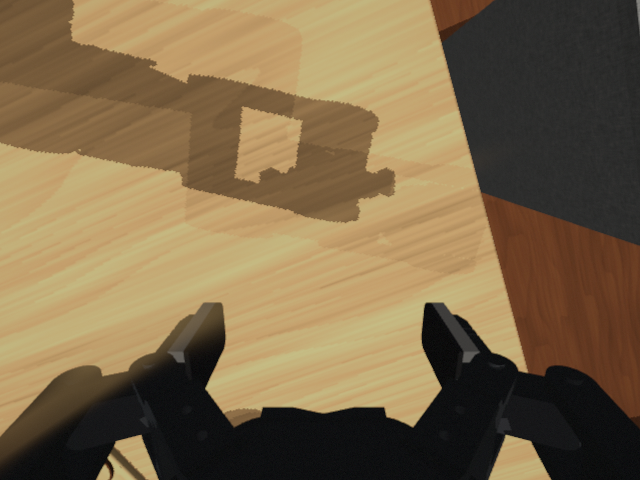

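```bash
python3 - <<'E'
import cv2,pickle,numpy as np
d=pickle.load(open("p0.pkl","rb"))
s=d["scene"]["color"][:,:,::-1]; a=d["side"]["color"][:,:,::-1]
cv2.imwrite("pics/s_c.png",cv2.resize(s[165:335,220:430],None,fx=3.5,fy=3.5,interpolation=cv2.INTER_CUBIC))
cv2.imwrite("pics/a_c.png",cv2.resize(a[185:335,210:440],None,fx=3.4,fy=3.4,interpolation=cv2.INTER_CUBIC))
E
```

```text
(no output)
```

View pics/s_c.png

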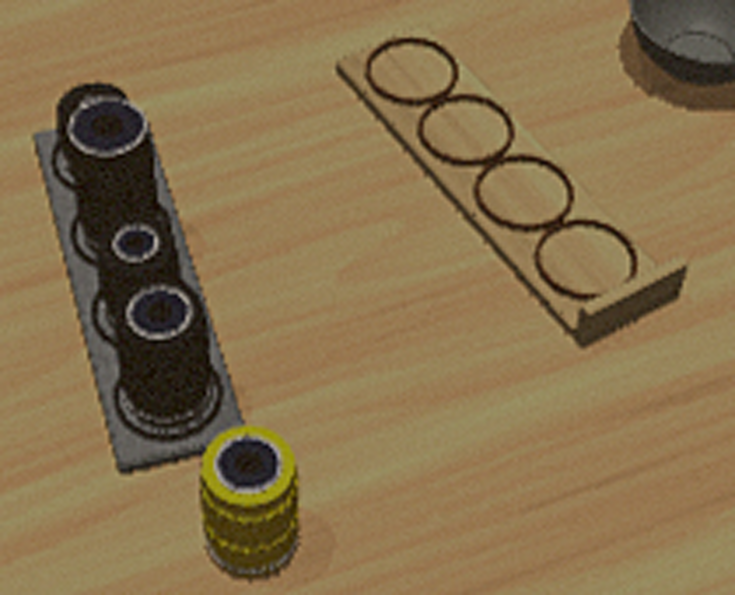

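View pics/a_c.png

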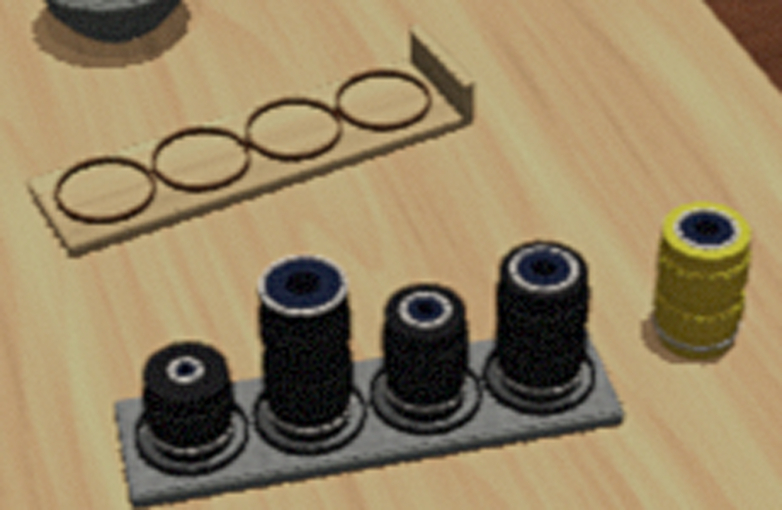

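Side view: the lenses from the robot outwards are lens4 (264,303), lens1 (300,287), lens3 (335,289) and lens2 (370,280) (col,row). The decoy is the yellow lens at (417,267) side / (291,308) scene. The rack's board is at the far end. Lens1 candidates are the black barrels at (300,287) and (370,280), and the yellow one. The tallest, with the widest glass, is (300,287). Next I'll compute positions from both cameras.

```bash
cat > h.py <<'E'
import numpy as np,cv2
from scipy.spatial.transform import Rotation as R
from scipy.optimize import least_squares
def bp(p,col,row,z):
    r=R.from_euler("xyz",p["orientation"],degrees=True).as_matrix()
    v=r@np.array([(col-p["cx"])/p["fx"],(row-p["cy"])/p["fy"],1]); o=np.array(p["origin"])
    return (o+v*(z-o[2])/v[2])[:2]
def pj(p,X):
    r=R.from_euler("xyz",p["orientation"],degrees=True).as_matrix()
    c=(np.atleast_2d(X)-p["origin"])@r
    return np.c_[c[:,0]/c[:,2]*p["fx"]+p["cx"],c[:,1]/c[:,2]*p["fy"]+p["cy"]]
E
python3 - <<'E'
from h import *
import pickle
d=pickle.load(open("p0.pkl","rb")); S=d["scene"];A=d["side"]
np.set_printoptions(precision=4,suppress=True)
L={1:(.106,(299.1,268.5),(250.3,201)),2:(.088,(369.7,263.8),(265.4,254.1)),3:(.071,(335,276.2),(258.6,234.1)),4:(.054,(264.4,293.8),None)}
for k,(h,a,s) in L.items():
    print(k,bp(A,*a,h+.012), bp(S,*s,h+.012) if s else "")
ra=[(105,190),(202,160),(295,129),(383,101)]; rs=[(412,71),(465,129),(524,193),(585,259)]
for a,s in zip(ra,rs):
    print(bp(A,a[0]/3.4+210,a[1]/3.4+185,.018),bp(S,s[0]/3.5+220,s[1]/3.5+165,.018))
# dark-ring refinement
def cost(q,imgs):
    x,y,t=q; f=0
    u=np.array([np.cos(t),np.sin(t)])
    th=np.linspace(0,2*np.pi,60,endpoint=False)
    for p,g in imgs:
        for i in range(4):
            c=np.array([x,y])+u*(i-1.5)*.072
            P=np.c_[c[0]+.0335*np.cos(th),c[1]+.0335*np.sin(th),np.full(60,.018)]
            uv=pj(p,P).astype(np.float32)
            f+=cv2.remap(g,uv[:,0].reshape(-1,1)-.0,uv[:,1].reshape(-1,1),cv2.INTER_LINEAR).mean()
    return f/4/len(imgs)
from scipy.optimize import differential_evolution
ims={n:(d[n],cv2.GaussianBlur(cv2.cvtColor(d[n]["color"],cv2.COLOR_RGB2GRAY).astype(np.float32),(0,0),.8)) for n in("scene","side")}
f0=bp(A,105/3.4+210,190/3.4+185,.018);f1=bp(A,383/3.4+210,101/3.4+185,.018)
m=(f0+f1)/2;t=np.arctan2(*(f1-f0)[::-1])
for n in (["scene"],["side"],["scene","side"]):
    r=differential_evolution(cost,[(m[0]-.012,m[0]+.012),(m[1]-.012,m[1]+.012),(t-.08,t+.08)],args=([ims[k] for k in n],),seed=1,maxiter=60)
    x,y,tt=r.x
    print(n,r.x,np.degrees(tt),r.fun,[ (np.array([x,y])+np.array([np.cos(tt),np.sin(tt)])*k*.072).round(4).tolist() for k in(1.5,.5,-.5,-1.5)])
E
```

```text
1 [ 0.5206 -0.1167] [ 0.5239 -0.1178]
2 [ 0.6638 -0.1315] [ 0.6664 -0.1325]
3 [ 0.5921 -0.125 ] [ 0.5947 -0.1247]
4 [ 0.4488 -0.1088] 
[0.4518 0.132 ] [0.4599 0.1342]
[0.5232 0.1415] [0.5294 0.1446]
[0.5948 0.1535] [0.6013 0.1557]
[0.6644 0.1637] [0.6708 0.1665]
['scene'] [0.5638 0.1502 0.153 ] 8.763416529892094 69.51549530029297 [[0.6706, 0.1666], [0.5994, 0.1557], [0.5283, 0.1447], [0.4571, 0.1337]]
['side'] [0.5581 0.1502 0.1562] 8.95162825800726 85.20852661132812 [[0.6647, 0.167], [0.5936, 0.1558], [0.5225, 0.1446], [0.4514, 0.1334]]
['scene', 'side'] [0.5604 0.1501 0.1543] 8.84037883396178 85.83753967285156 [[0.6671, 0.1667], [0.596, 0.1556], [0.5248, 0.1446], [0.4537, 0.1335]]
```

>>> servo_tool --rows '[{"wz": -0.127}, {"wz": -0.127}, {"wz": -0.127}, {"x": -2.25, "y": -4.67, "z": -0.4}, {"x": -2.25, "y": -4.67, "z": -0.4}, {"x": -2.25, "y": -4.67, "z": -0.4}, {"x": -2.25, "y": -4.67, "z": -0.4}, {"x": -2.25, "y": -4.67, "z": -0.4}, {"x": -2.25, "y": -4.67, "z": -0.4}, {"x": -2.25, "y": -4.67, "z": -0.4}, {"x": -2.25, "y": -4.67, "z": -0.4}, {"x": -2.25, "y": -4.67, "z": -0.4}, {"x": -2.25, "y": -4.67, "z": -0.4}, {"x": -2.25, "y": -4.67, "z": -0.4}, {"x": -2.25, "y": -4.67, "z": -0.4}, {}, {}]'

```text
$.rows[0]: bad value
```

```bash
cat > look.py <<'E'
import sys,pickle,cv2
from cell import sensors, viewer, nets
def snap(n,tag):
    p=viewer.camera(n); pickle.dump(p,open(f"{tag}.pkl","wb")); cv2.imwrite(f"pics/{tag}.png",p["color"][:,:,::-1]); return p
E
python3 - <<'E'
from look import *
p=snap("wrist","w1")
s=sensors.get_state();print(s["clock"],s["tcp_pos"],s["eef_rot"],s["joint_pos"],p["origin"],p["orientation"])
for l in ["lens1_mid","lens2_mid","lens3_mid","lens4_mid","seat1"]:
        print(l,[(x["point"],round(x["score"],2)) for x in nets.search_frame(p,l)])
E
```

```text
1.25 [0.23225573 0.5802152  0.23130809] [-1.79999551e+02 -4.43279874e-04  1.58179715e+02] [ 5.79535494e+01  3.02234094e+01  8.20882977e+01  3.85373441e-04
  6.76888135e+01 -1.02263119e+01] [0.16131176 0.60811674 0.3740553 ] [1.62882838e+02 1.30245098e-02 6.82640875e+01]
lens1_mid []
lens2_mid []
lens3_mid []
lens4_mid []
seat1 []
```

View pics/w1.png

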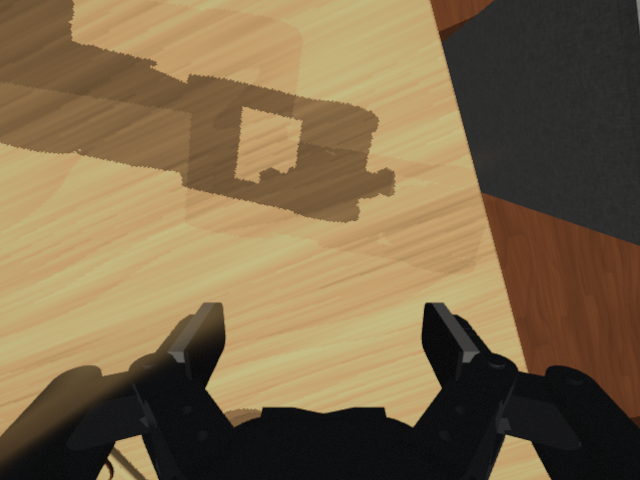

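>>> servo_tool --rows '[{"x": 0, "y": 0, "z": 0, "wx": 0, "wy": 0, "wz": -0.127, "fingers": 8.5}, {"x": 0, "y": 0, "z": 0, "wx": 0, "wy": 0, "wz": -0.127, "fingers": 8.5}, {"x": 0, "y": 0, "z": 0, "wx": 0, "wy": 0, "wz": -0.127, "fingers": 8.5}, {"x": -2.25, "y": -4.67, "z": -0.4, "wx": 0, "wy": 0, "wz": 0, "fingers": 8.5}, {"x": -2.25, "y": -4.67, "z": -0.4, "wx": 0, "wy": 0, "wz": 0, "fingers": 8.5}, {"x": -2.25, "y": -4.67, "z": -0.4, "wx": 0, "wy": 0, "wz": 0, "fingers": 8.5}, {"x": -2.25, "y": -4.67, "z": -0.4, "wx": 0, "wy": 0, "wz": 0, "fingers": 8.5}, {"x": -2.25, "y": -4.67, "z": -0.4, "wx": 0, "wy": 0, "wz": 0, "fingers": 8.5}, {"x": -2.25, "y": -4.67, "z": -0.4, "wx": 0, "wy": 0, "wz": 0, "fingers": 8.5}, {"x": -2.25, "y": -4.67, "z": -0.4, "wx": 0, "wy": 0, "wz": 0, "fingers": 8.5}, {"x": -2.25, "y": -4.67, "z": -0.4, "wx": 0, "wy": 0, "wz": 0, "fingers": 8.5}, {"x": -2.25, "y": -4.67, "z": -0.4, "wx": 0, "wy": 0, "wz": 0, "fingers": 8.5}, {"x": -2.25, "y": -4.67, "z": -0.4, "wx": 0, "wy": 0, "wz": 0, "fingers": 8.5}, {"x": -2.25, "y": -4.67, "z": -0.4, "wx": 0, "wy": 0, "wz": 0, "fingers": 8.5}, {"x": -2.25, "y": -4.67, "z": -0.4, "wx": 0, "wy": 0, "wz": 0, "fingers": 8.5}, {"x": 0, "y": 0, "z": 0, "wx": 0, "wy": 0, "wz": 0, "fingers": 8.5}, {"x": 0, "y": 0, "z": 0, "wx": 0, "wy": 0, "wz": 0, "fingers": 8.5}]'

```text
clock: 3.62
tcp_pos: [0.5018, 0.0201, 0.2791]
eef_rot: [180.0, -0.1, 180.0]
ft_force: [0.3, -0.5, -0.1]
gripper_width: 0.085
```

```bash
python3 - <<'E'
from look import *
p=snap("wrist","w2")
s=sensors.get_state();print(s["clock"],s["tcp_pos"],s["eef_rot"],s["joint_pos"],p["origin"],p["orientation"])
for l in ["lens1_mid","lens2_mid","lens4_mid","seat1"]:
        print(l,[(x["point"],round(x["score"],2)) for x in nets.search_frame(p,l)])
E
```

```text
3.675 [0.50147997 0.0206528  0.27906678] [ 1.79965732e+02 -7.22568749e-02 -1.79963326e+02] [-1.04311689e+01  1.73371649e+01  9.59609078e+01  2.23825837e-02
  6.67792091e+01 -1.00476660e+02] [0.42561392 0.01998302 0.42191231] [ 1.62951190e+02 -2.95680359e-02  9.00503387e+01]
lens1_mid [([231.7, 190.4], 0.84)]
lens2_mid [([394.1, 230.3], 0.79), ([321.0, 226.6], 0.5)]
lens4_mid [([158.2, 204.9], 0.62), ([172.3, 19.5], 0.45), ([285.3, 197.4], 0.22)]
seat1 [([162.5, 447.9], 0.78), ([310.8, 416.0], 0.74), ([195.7, 415.6], 0.71), ([253.0, 426.2], 0.68), ([321.0, 229.1], 0.37)]
```

View pics/w2.png

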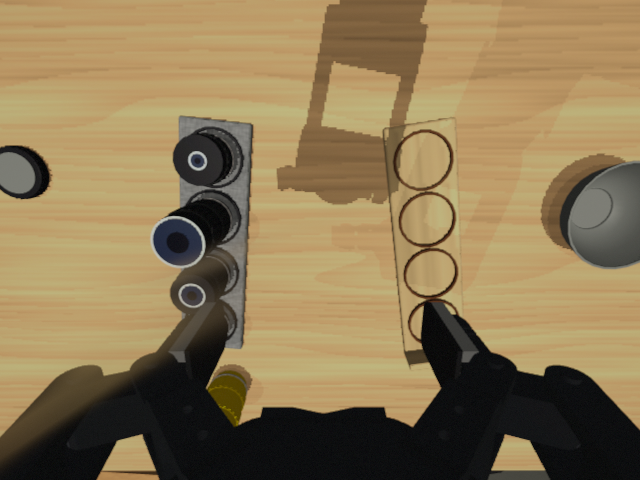

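```bash
python3 - <<'E'
from h import *
import pickle
from scipy.optimize import differential_evolution
np.set_printoptions(precision=4,suppress=True)
p=pickle.load(open("w2.pkl","rb"))
for k,(c,r,z) in {1:(178,242,.118),3:(192,295,.083),4:(197,160,.066)}.items(): print(k,bp(p,c,r,z))
g=cv2.GaussianBlur(cv2.cvtColor(p["color"],cv2.COLOR_RGB2GRAY).astype(np.float32),(0,0),1)
th=np.linspace(0,2*np.pi,90,endpoint=False)
def pts(q,i):
    c=np.array(q[:2])+np.array([np.cos(q[2]),np.sin(q[2])])*(i-1.5)*.072
    return pj(p,np.c_[c[0]+.0335*np.cos(th),c[1]+.0335*np.sin(th),np.full(90,.018)])
def cost(q):
    f=0
    for i in range(3):
        uv=pts(q,i).astype(np.float32)
        f+=cv2.remap(g,uv[:,:1].copy(),uv[:,1:].copy(),cv2.INTER_LINEAR).mean()
    return f/3
r=differential_evolution(cost,[(.545,.58),(.135,.165),(.08,.23)],seed=1,maxiter=80)
x,y,tt=r.x;print(r.x,r.fun,[ (np.array([x,y])+np.array([np.cos(tt),np.sin(tt)])*k*.072).round(4).tolist() for k in(1.5,.5,-.5,-1.5)])
im=p["color"][:,:,::-1].copy()
for i in range(4): cv2.polylines(im,[np.round(pts(r.x,i)).astype(np.int32)],True,(0,255,0))
c=np.vstack([im[100:380,140:300],]);
cv2.imwrite("pics/w2c.png",cv2.resize(im[100:380,140:500],None,fx=2.1,fy=2.1,interpolation=cv2.INTER_CUBIC))
E
```

```text
1 [ 0.5182 -0.1159]
3 [ 0.5897 -0.1238]
4 [ 0.4463 -0.1088]
[0.5556 0.1524 0.1577] 75.86302947998047 [[0.6622, 0.1693], [0.5911, 0.158], [0.52, 0.1467], [0.4489, 0.1354]]
```

View pics/w2c.png

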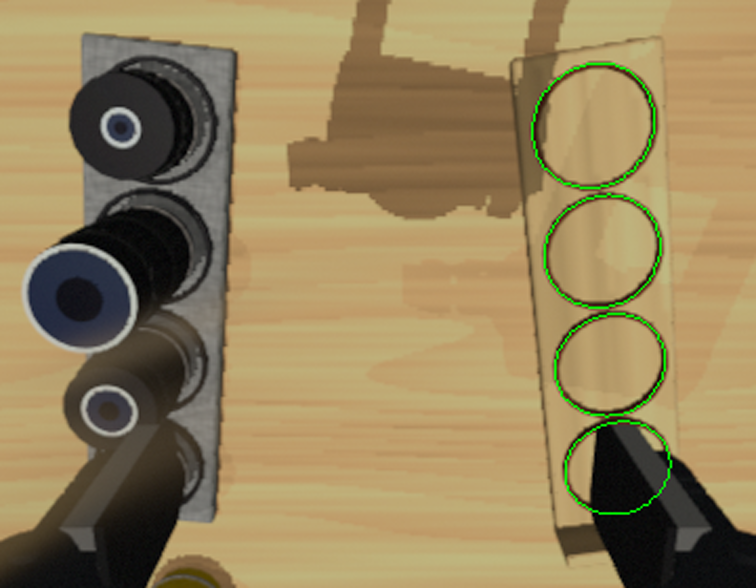

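>>> servo_tool --rows '[{"x": -0.57, "y": -4.55, "z": 0, "wx": 0, "wy": 0, "wz": 0, "fingers": 8.5}, {"x": -0.57, "y": -4.55, "z": 0, "wx": 0, "wy": 0, "wz": 0, "fingers": 8.5}, {"x": -0.57, "y": -4.55, "z": 3, "wx": 0, "wy": 0, "wz": 0, "fingers": 8.5}, {"x": 0, "y": 0, "z": 4, "wx": 0, "wy": 0, "wz": 0, "fingers": 8.5}, {"x": 0, "y": 0, "z": 4, "wx": 0, "wy": 0, "wz": 0, "fingers": 8.5}, {"x": 0, "y": 0, "z": 0, "wx": 0, "wy": 0, "wz": 0, "fingers": 8.5}, {"x": 0, "y": 0, "z": 0, "wx": 0, "wy": 0, "wz": 0, "fingers": 8.5}]'

```text
clock: 4.75
tcp_pos: [0.5204, -0.1164, 0.1705]
eef_rot: [-180.0, 0.1, -179.9]
ft_force: [0.2, -0.5, 1.2]
gripper_width: 0.085
```

```bash
python3 - <<'E'
from look import *
from h import *
p=snap("wrist","w3")
a=snap("side","a3")
cv2.imwrite("pics/a3c.png",cv2.resize(p0:=a["color"][150:350,180:440,::-1],None,fx=2.9,fy=2.9))
s=sensors.get_state();print(s["clock"],s["tcp_pos"],s["eef_rot"])
print(pj(p,[s["tcp_pos"]]))
E
```

```text
4.85 [ 0.5208679  -0.11674679  0.17120065] [-179.90377695    0.2071984  -179.93871753]
[[322.25391835 310.24651151]]
```

View pics/w3.png

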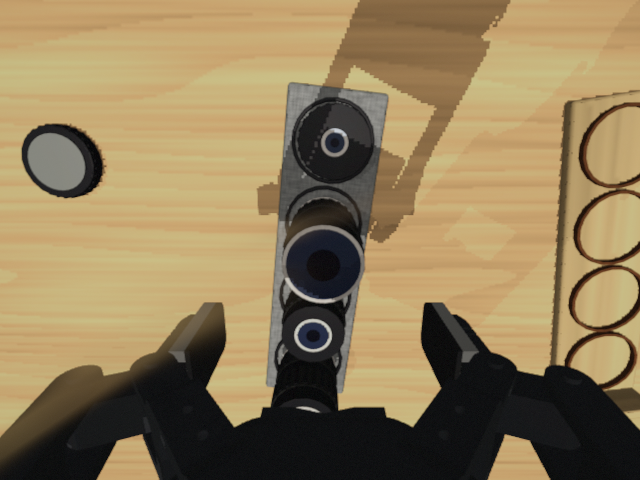

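View pics/a3c.png

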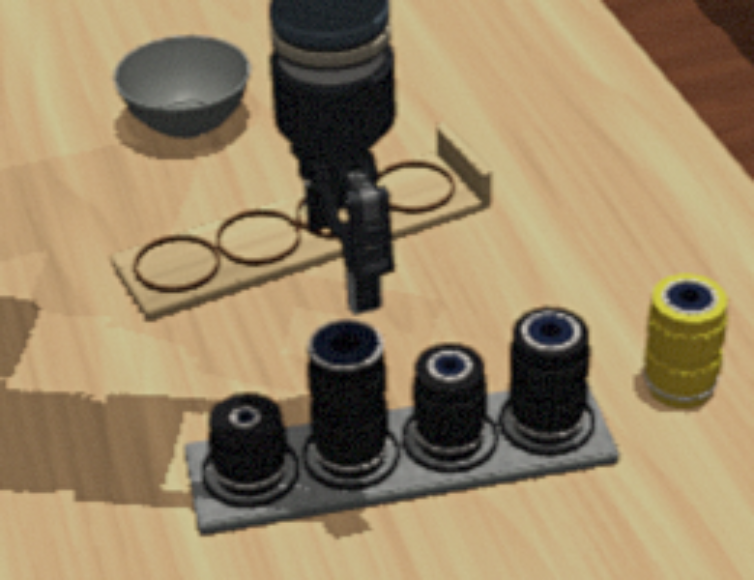

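>>> servo_tool --rows '[{"x": 0.2, "y": 0, "z": 2.3, "wx": 0, "wy": 0, "wz": 0, "fingers": 8.5}, {"x": 0, "y": 0, "z": 2.5, "wx": 0, "wy": 0, "wz": 0, "fingers": 8.5}, {"x": 0, "y": 0, "z": 2.5, "wx": 0, "wy": 0, "wz": 0, "fingers": 8.5}, {"x": 0, "y": 0, "z": 2, "wx": 0, "wy": 0, "wz": 0, "fingers": 8.5}, {"x": 0, "y": 0, "z": 0, "wx": 0, "wy": 0, "wz": 0, "fingers": 8.5}, {"x": 0, "y": 0, "z": 0, "wx": 0, "wy": 0, "wz": 0, "fingers": 6.0}, {"x": 0, "y": 0, "z": 0, "wx": 0, "wy": 0, "wz": 0, "fingers": 6.0}, {"x": 0, "y": 0, "z": 0, "wx": 0, "wy": 0, "wz": 0, "fingers": 6.0}, {"x": 0, "y": 0, "z": 0, "wx": 0, "wy": 0, "wz": 0, "fingers": 4.8}, {"x": 0, "y": 0, "z": 0, "wx": 0, "wy": 0, "wz": 0, "fingers": 4.8}, {"x": 0, "y": 0, "z": 0, "wx": 0, "wy": 0, "wz": 0, "fingers": 4.8}, {"x": 0, "y": 0, "z": 0, "wx": 0, "wy": 0, "wz": 0, "fingers": 4.8}]' --squeeze 45

```text
clock: 6.35
tcp_pos: [0.5179, -0.1166, 0.0772]
eef_rot: [-180.0, 0.1, -180.0]
ft_force: [-0.6, 0.8, 5.3]
gripper_width: 0.0514
```

```bash
python3 - <<'E'
from look import *
s=sensors.get_state();print(s["clock"],s["tcp_pos"],s["eef_rot"],s["gripper_width"],s["ft_force"])
a=snap("side","a4")
cv2.imwrite("pics/a4c.png",cv2.resize(a["color"][150:350,180:440,::-1],None,fx=2.9,fy=2.9))
E
```

```text
6.35 [ 0.51785018 -0.11663561  0.07717932] [-1.79981243e+02  6.41046006e-02 -1.79996745e+02] 0.05142642501798539 [-0.62905142  0.81454269  5.34055326]
```

View pics/a4c.png

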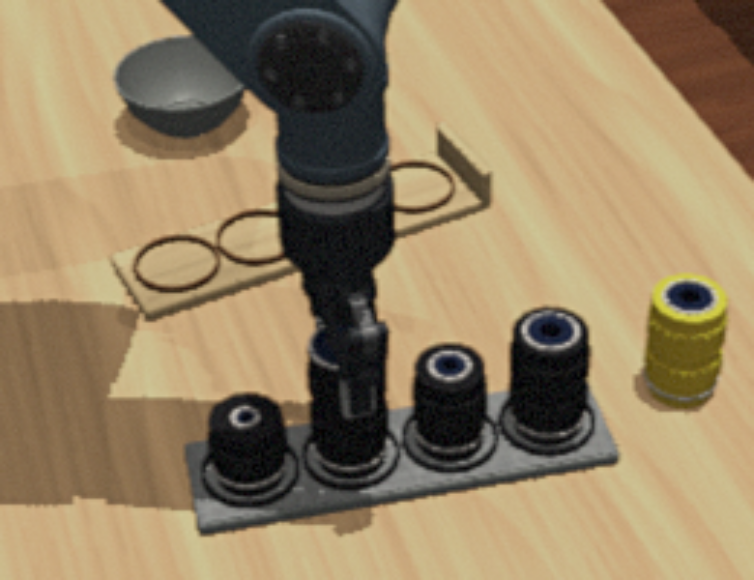

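>>> servo_tool --rows '[{"x": 0, "y": 0, "z": -0.5, "wx": 0, "wy": 0, "wz": 0, "fingers": 4.8}, {"x": 0, "y": 0, "z": -1.5, "wx": 0, "wy": 0, "wz": 0, "fingers": 4.8}, {"x": 0, "y": 0, "z": -3, "wx": 0, "wy": 0, "wz": 0, "fingers": 4.8}, {"x": 0, "y": 0, "z": -3.5, "wx": 0, "wy": 0, "wz": 0, "fingers": 4.8}, {"x": 0, "y": 0, "z": -2.5, "wx": 0, "wy": 0, "wz": 0, "fingers": 4.8}, {"x": 0, "y": 0, "z": -0.5, "wx": 0, "wy": 0, "wz": 0, "fingers": 4.8}, {"x": 0, "y": 0, "z": 0, "wx": 0, "wy": 0, "wz": 0, "fingers": 4.8}, {"x": 0, "y": 0, "z": 0, "wx": 0, "wy": 0, "wz": 0, "fingers": 4.8}]'

```text
clock: 7.4
tcp_pos: [0.5164, -0.1162, 0.1901]
eef_rot: [179.9, -0.2, -180.0]
ft_force: [0.8, 0.3, -4.9]
gripper_width: 0.0508
```

```bash
python3 - <<'E'
from look import *
s=sensors.get_state();print(s["clock"],s["tcp_pos"],s["eef_rot"],s["gripper_width"],s["ft_force"])
a=snap("side","a5")
cv2.imwrite("pics/a5c.png",cv2.resize(a["color"][150:350,180:440,::-1],None,fx=2.9,fy=2.9))
E
```

```text
7.4 [ 0.51644183 -0.11618596  0.19006468] [ 1.79926681e+02 -1.61768032e-01 -1.79991864e+02] 0.05078796338197501 [ 0.76763292  0.28036215 -4.8502174 ]
```

View pics/a5c.png

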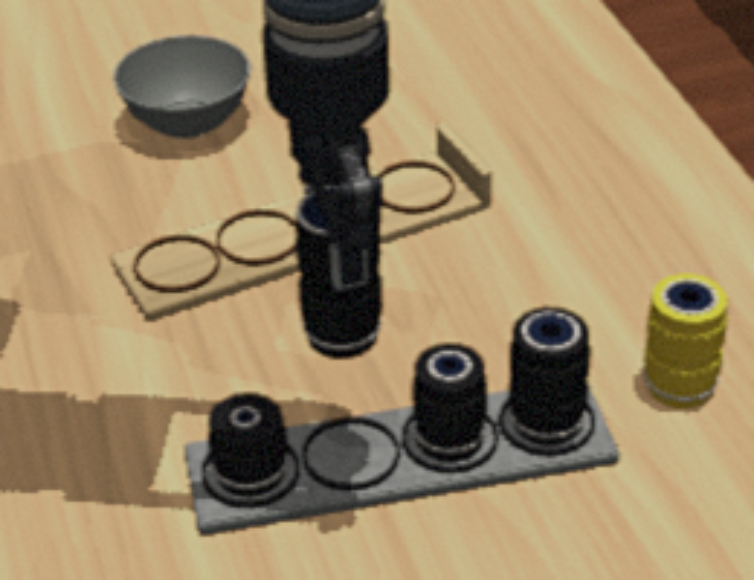

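>>> servo_tool --rows '[{"x": -0.9, "y": 1.8, "z": 0, "wx": 0, "wy": 0, "wz": 0, "fingers": 4.8}, {"x": -1.8, "y": 3.56, "z": 0, "wx": 0, "wy": 0, "wz": 0, "fingers": 4.8}, {"x": -1.8, "y": 3.56, "z": 0, "wx": 0, "wy": 0, "wz": 0, "fingers": 4.8}, {"x": -1.8, "y": 3.56, "z": 0, "wx": 0, "wy": 0, "wz": 0, "fingers": 4.8}, {"x": -1.8, "y": 3.56, "z": 0, "wx": 0, "wy": 0, "wz": 0, "fingers": 4.8}, {"x": -1.8, "y": 3.56, "z": 0, "wx": 0, "wy": 0, "wz": 0, "fingers": 4.8}, {"x": -1.8, "y": 3.56, "z": 0, "wx": 0, "wy": 0, "wz": 0, "fingers": 4.8}, {"x": -1.8, "y": 3.56, "z": 0, "wx": 0, "wy": 0, "wz": 0, "fingers": 4.8}, {"x": -0.9, "y": 1.8, "z": 0, "wx": 0, "wy": 0, "wz": 0, "fingers": 4.8}, {"x": 0, "y": 0, "z": 0, "wx": 0, "wy": 0, "wz": 0, "fingers": 4.8}, {"x": 0, "y": 0, "z": 4, "wx": 0, "wy": 0, "wz": 0, "fingers": 4.8}, {"x": 0, "y": 0, "z": 3, "wx": 0, "wy": 0, "wz": 0, "fingers": 4.8}, {"x": 0, "y": 0, "z": 0, "wx": 0, "wy": 0, "wz": 0, "fingers": 4.8}, {"x": 0, "y": 0, "z": 0, "wx": 0, "wy": 0, "wz": 0, "fingers": 4.8}]'

```text
clock: 9.2
tcp_pos: [0.6621, 0.1677, 0.1223]
eef_rot: [-180.0, 0.1, 180.0]
ft_force: [-0.7, 0.3, -4.1]
gripper_width: 0.0509
```

```bash
python3 - <<'E'
from look import *
s=sensors.get_state();print(s["clock"],s["tcp_pos"],s["eef_rot"],s["gripper_width"],s["ft_force"])
a=snap("side","a6");b=snap("scene","s6")
import numpy as np
u=cv2.resize(a["color"][150:290,190:370,::-1],None,fx=2.2,fy=2.2);v=cv2.resize(b["color"][110:280,300:460,::-1],None,fx=2.2,fy=2.2)
H=max(u.shape[0],v.shape[0]);c=np.zeros((H,u.shape[1]+v.shape[1],3),np.uint8);c[:u.shape[0],:u.shape[1]]=u;c[:v.shape[0],u.shape[1]:]=v
cv2.imwrite("pics/c6.png",c)
E
```

```text
9.2 [0.66214874 0.16769255 0.12229252] [-1.79987845e+02  8.24170503e-02  1.79958110e+02] 0.05089056622121013 [-0.68350518  0.28589284 -4.13060427]
```

View pics/c6.png

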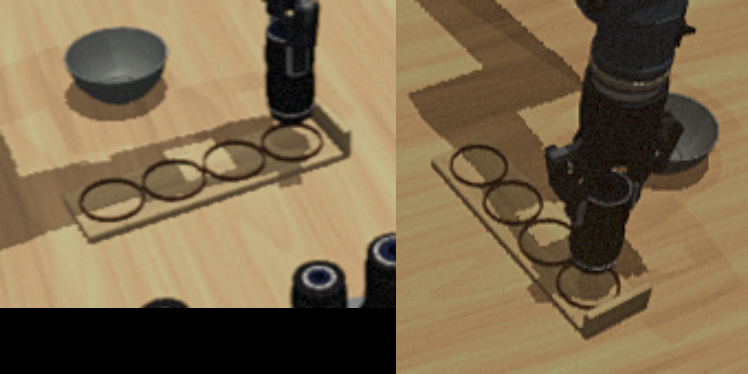

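>>> servo_tool --rows '[{"x": 0, "y": 0.05, "z": 1.5, "wx": 0, "wy": 0, "wz": 0, "fingers": 4.8}, {"x": 0, "y": 0, "z": 1.5, "wx": 0, "wy": 0, "wz": 0, "fingers": 4.8}, {"x": 0, "y": 0, "z": 0.5, "wx": 0, "wy": 0, "wz": 0, "fingers": 4.8}, {"x": 0, "y": 0, "z": 0, "wx": 0, "wy": 0, "wz": 0, "fingers": 4.8}, {"x": 0, "y": 0, "z": 0, "wx": 0, "wy": 0, "wz": 0, "fingers": 4.8}]'

```text
clock: 9.93
tcp_pos: [0.6618, 0.1692, 0.0865]
eef_rot: [180.0, 0.0, -180.0]
ft_force: [-0.0, -0.3, -4.9]
gripper_width: 0.0507
```

```bash
cat >> look.py <<'E'
import numpy as np
def duo(tag,ac,sc,f=3):
    s=sensors.get_state();print(s["clock"],s["tcp_pos"],s["eef_rot"],s["gripper_width"],s["ft_force"])
    a=snap("side","a"+tag);b=snap("scene","s"+tag)
    u=cv2.resize(np.ascontiguousarray(a["color"][ac[0]:ac[1],ac[2]:ac[3],::-1]),None,fx=f,fy=f,interpolation=cv2.INTER_CUBIC)
    v=cv2.resize(np.ascontiguousarray(b["color"][sc[0]:sc[1],sc[2]:sc[3],::-1]),None,fx=f,fy=f,interpolation=cv2.INTER_CUBIC)
    H=max(u.shape[0],v.shape[0]);c=np.zeros((H,u.shape[1]+v.shape[1],3),np.uint8);c[:u.shape[0],:u.shape[1]]=u;c[:v.shape[0],u.shape[1]:]=v
    cv2.imwrite(f"pics/c{tag}.png",c)
E
python3 -c "
from look import *
duo('7',(150,260,250,370),(170,280,340,450))"
```

```text
9.925 [0.66183504 0.1691978  0.08653179] [ 1.79996763e+02  4.45123366e-02 -1.79984383e+02] 0.050682853968044075 [-0.03551824 -0.3226516  -4.89616596]
```

View pics/c7.png

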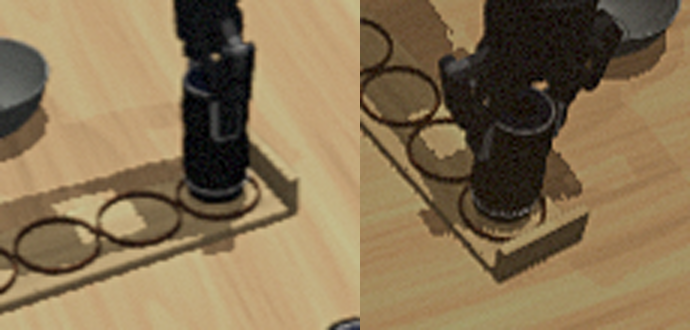

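>>> servo_tool --rows '[{"x": 0, "y": 0, "z": 0.4, "wx": 0, "wy": 0, "wz": 0, "fingers": 4.8}, {"x": 0, "y": 0, "z": 0.3, "wx": 0, "wy": 0, "wz": 0, "fingers": 4.8}, {"x": 0, "y": 0, "z": 0.1, "wx": 0, "wy": 0, "wz": 0, "fingers": 4.8}, {"x": 0, "y": 0, "z": 0, "wx": 0, "wy": 0, "wz": 0, "fingers": 4.8}, {"x": 0, "y": 0, "z": 0, "wx": 0, "wy": 0, "wz": 0, "fingers": 4.8}]'

```text
clock: 10.65
tcp_pos: [0.6615, 0.1691, 0.0784]
eef_rot: [180.0, 0.0, -180.0]
ft_force: [-0.5, 0.7, -5.3]
gripper_width: 0.0511
```

>>> servo_tool --rows '[{"x": 0, "y": 0, "z": 0.1, "wx": 0, "wy": 0, "wz": 0, "fingers": 4.8}, {"x": 0, "y": 0, "z": 0, "wx": 0, "wy": 0, "wz": 0, "fingers": 4.8}, {"x": 0, "y": 0, "z": 0, "wx": 0, "wy": 0, "wz": 0, "fingers": 4.8}]'

```text
clock: 11.02
tcp_pos: [0.6615, 0.1691, 0.0774]
eef_rot: [180.0, 0.0, -180.0]
ft_force: [0.3, 0.5, -5.5]
gripper_width: 0.0511
```

>>> servo_tool --rows '[{"x": 0, "y": 0, "z": 0.05, "wx": 0, "wy": 0, "wz": 0, "fingers": 4.8}, {"x": 0, "y": 0, "z": 0.05, "wx": 0, "wy": 0, "wz": 0, "fingers": 4.8}, {"x": 0, "y": 0, "z": 0, "wx": 0, "wy": 0, "wz": 0, "fingers": 4.8}, {"x": 0, "y": 0, "z": 0, "wx": 0, "wy": 0, "wz": 0, "fingers": 4.8}]'

```text
clock: 11.52
tcp_pos: [0.6616, 0.1692, 0.0773]
eef_rot: [-180.0, 0.0, -180.0]
ft_force: [-3.4, -0.1, 5.0]
gripper_width: 0.051
```

>>> servo_tool --rows '[{"x": 0, "y": 0, "z": 0, "wx": 0, "wy": 0, "wz": 0, "fingers": 5.6}, {"x": 0, "y": 0, "z": 0, "wx": 0, "wy": 0, "wz": 0, "fingers": 6.2}, {"x": 0, "y": 0, "z": 0, "wx": 0, "wy": 0, "wz": 0, "fingers": 8.5}, {"x": 0, "y": 0, "z": 0, "wx": 0, "wy": 0, "wz": 0, "fingers": 8.5}, {"x": 0, "y": 0, "z": 0, "wx": 0, "wy": 0, "wz": 0, "fingers": 8.5}, {"x": 0, "y": 0, "z": 0, "wx": 0, "wy": 0, "wz": 0, "fingers": 8.5}, {"x": 0, "y": 0, "z": -1, "wx": 0, "wy": 0, "wz": 0, "fingers": 8.5}, {"x": 0, "y": 0, "z": -3, "wx": 0, "wy": 0, "wz": 0, "fingers": 8.5}, {"x": 0, "y": 0, "z": -3, "wx": 0, "wy": 0, "wz": 0, "fingers": 8.5}, {"x": 0, "y": 0, "z": -3, "wx": 0, "wy": 0, "wz": 0, "fingers": 8.5}, {"x": 0, "y": 0, "z": 0, "wx": 0, "wy": 0, "wz": 0, "fingers": 8.5}, {"x": 0, "y": 0, "z": 0, "wx": 0, "wy": 0, "wz": 0, "fingers": 8.5}]'

```text
clock: 13.02
tcp_pos: [0.6609, 0.1691, 0.1759]
eef_rot: [-180.0, -0.1, -180.0]
ft_force: [-1.0, -0.4, 0.3]
gripper_width: 0.085
```

```bash
python3 -c "
from look import *
duo('8',(150,260,250,370),(170,280,340,450))"
```

```text
13.025 [0.66086103 0.16905111 0.17594547] [-1.79993449e+02 -5.11133816e-02 -1.79986833e+02] 0.08503348495914828 [-1.0396568  -0.38124996  0.28857848]
```

View pics/c8.png

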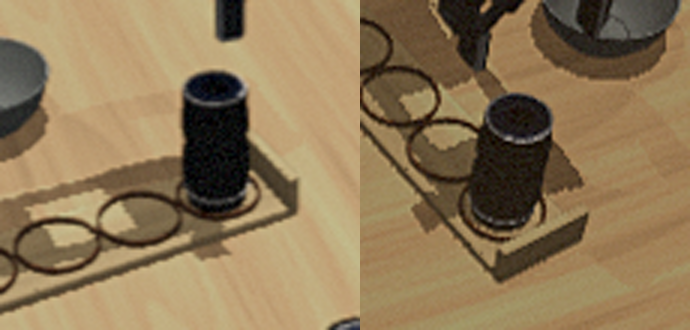

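>>> servo_tool --rows '[{"x": 0, "y": -2, "z": 0, "wx": 0, "wy": 0, "wz": 0, "fingers": 8.5}, {"x": 0, "y": -5, "z": 0, "wx": 0, "wy": 0, "wz": 0, "fingers": 8.5}, {"x": 0, "y": -5, "z": 0, "wx": 0, "wy": 0, "wz": 0, "fingers": 8.5}, {"x": 0, "y": -5, "z": 0, "wx": 0, "wy": 0, "wz": 0, "fingers": 8.5}, {"x": 0, "y": -5, "z": 0, "wx": 0, "wy": 0, "wz": 0, "fingers": 8.5}, {"x": 0, "y": -5, "z": 0, "wx": 0, "wy": 0, "wz": 0, "fingers": 8.5}, {"x": 0, "y": -3, "z": 0, "wx": 0, "wy": 0, "wz": 0, "fingers": 8.5}, {"x": 0, "y": 0, "z": 2, "wx": 0, "wy": 0, "wz": 0, "fingers": 8.5}, {"x": 0, "y": 0, "z": 0, "wx": 0, "wy": 0, "wz": 0, "fingers": 8.5}, {"x": 0, "y": 0, "z": 0, "wx": 0, "wy": 0, "wz": 0, "fingers": 8.5}]'

```text
clock: 14.38
tcp_pos: [0.6612, -0.1312, 0.1562]
eef_rot: [180.0, -0.0, -180.0]
ft_force: [0.0, 0.9, 0.2]
gripper_width: 0.085
```

```bash
python3 -c "
from look import *
from h import *
p=snap('wrist','w9'); s=sensors.get_state();print(s['tcp_pos'],pj(p,[s['tcp_pos']]))
print([(l,[(x['point'],round(x['score'],2)) for x in nets.search_frame(p,l)]) for l in ['lens2_mid']])
duo('9',(200,335,240,440),(170,320,220,400))"
```

```text
[ 0.66163078 -0.13095104  0.15666801] [[323.4431471  309.91786473]]
[('lens2_mid', [([253.2, 320.7], 0.76), ([367.5, 337.1], 0.72)])]
14.475 [ 0.66181875 -0.13076573  0.15692312] [-1.79973122e+02  5.00358750e-02 -1.79947701e+02] 0.08517462033202103 [-0.61415402  0.67485129 -0.63817756]
```

View pics/w9.png

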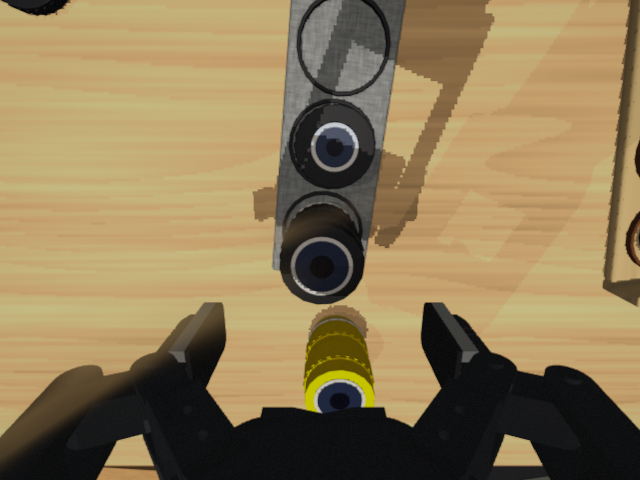

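View pics/c9.png

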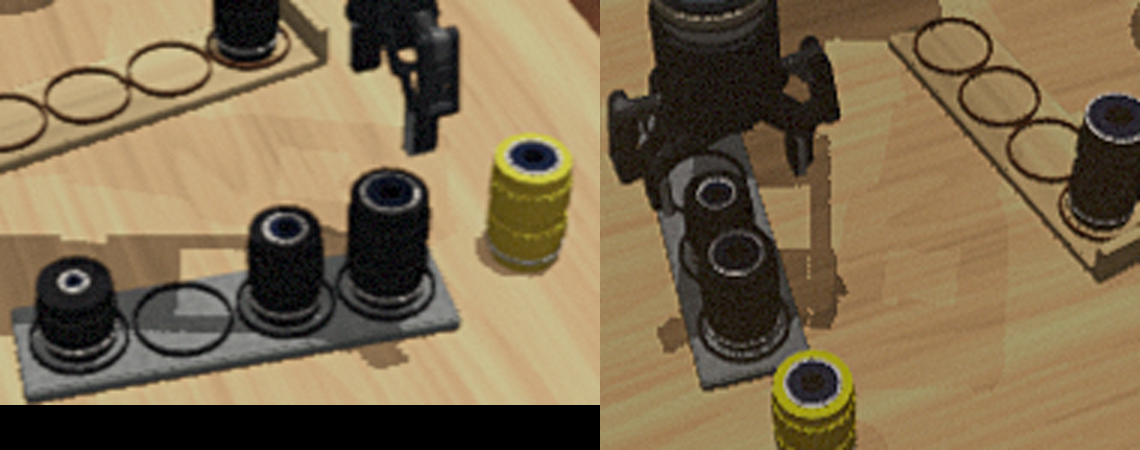

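```bash
python3 -c "
from h import *
import pickle
p=pickle.load(open('w9.pkl','rb'));print(bp(p,322,266,.1),bp(p,334,147,.083))"
```

```text
[ 0.66139851 -0.1317996 ] [ 0.58978074 -0.124526  ]
```

>>> servo_tool --rows '[{"x": 0, "y": -0.1, "z": 2.5, "wx": 0, "wy": 0, "wz": 0, "fingers": 8.5}, {"x": 0, "y": 0, "z": 3, "wx": 0, "wy": 0, "wz": 0, "fingers": 8.5}, {"x": 0, "y": 0, "z": 3, "wx": 0, "wy": 0, "wz": 0, "fingers": 8.5}, {"x": 0, "y": 0, "z": 1.2, "wx": 0, "wy": 0, "wz": 0, "fingers": 8.5}, {"x": 0, "y": 0, "z": 0, "wx": 0, "wy": 0, "wz": 0, "fingers": 8.5}, {"x": 0, "y": 0, "z": 0, "wx": 0, "wy": 0, "wz": 0, "fingers": 6.2}, {"x": 0, "y": 0, "z": 0, "wx": 0, "wy": 0, "wz": 0, "fingers": 6.2}, {"x": 0, "y": 0, "z": 0, "wx": 0, "wy": 0, "wz": 0, "fingers": 6.2}, {"x": 0, "y": 0, "z": 0, "wx": 0, "wy": 0, "wz": 0, "fingers": 4.8}, {"x": 0, "y": 0, "z": 0, "wx": 0, "wy": 0, "wz": 0, "fingers": 4.8}, {"x": 0, "y": 0, "z": 0, "wx": 0, "wy": 0, "wz": 0, "fingers": 4.8}, {"x": 0, "y": 0, "z": 0, "wx": 0, "wy": 0, "wz": 0, "fingers": 4.8}]'

```text
clock: 16.08
tcp_pos: [0.6621, -0.1322, 0.0602]
eef_rot: [-180.0, 0.1, -180.0]
ft_force: [-0.3, -0.2, 6.1]
gripper_width: 0.0526
```

>>> servo_tool --rows '[{"x": 0, "y": 0, "z": -0.5, "wx": 0, "wy": 0, "wz": 0, "fingers": 4.8}, {"x": 0, "y": 0, "z": -2, "wx": 0, "wy": 0, "wz": 0, "fingers": 4.8}, {"x": 0, "y": 0, "z": -3, "wx": 0, "wy": 0, "wz": 0, "fingers": 4.8}, {"x": 0, "y": 0, "z": -1.5, "wx": 0, "wy": 0, "wz": 0, "fingers": 4.8}, {"x": 0.5, "y": 1.9, "z": 0, "wx": 0, "wy": 0, "wz": 0, "fingers": 4.8}, {"x": 1, "y": 3.6, "z": 0, "wx": 0, "wy": 0, "wz": 0, "fingers": 4.8}, {"x": 1, "y": 3.6, "z": 0, "wx": 0, "wy": 0, "wz": 0, "fingers": 4.8}, {"x": 1, "y": 3.6, "z": 0, "wx": 0, "wy": 0, "wz": 0, "fingers": 4.8}, {"x": 1, "y": 3.6, "z": 0, "wx": 0, "wy": 0, "wz": 0, "fingers": 4.8}, {"x": 1, "y": 3.6, "z": 0, "wx": 0, "wy": 0, "wz": 0, "fingers": 4.8}, {"x": 1, "y": 3.6, "z": 0, "wx": 0, "wy": 0, "wz": 0, "fingers": 4.8}, {"x": 0.5, "y": 3.6, "z": 0, "wx": 0, "wy": 0, "wz": 0, "fingers": 4.8}, {"x": 0, "y": 1.9, "z": 0, "wx": 0, "wy": 0, "wz": 0, "fingers": 4.8}, {"x": 0, "y": 0, "z": 0, "wx": 0, "wy": 0, "wz": 0, "fingers": 4.8}, {"x": 0, "y": 0, "z": 3, "wx": 0, "wy": 0, "wz": 0, "fingers": 4.8}, {"x": 0, "y": 0, "z": 2, "wx": 0, "wy": 0, "wz": 0, "fingers": 4.8}, {"x": 0, "y": 0, "z": 1, "wx": 0, "wy": 0, "wz": 0, "fingers": 4.8}, {"x": 0, "y": 0, "z": 0, "wx": 0, "wy": 0, "wz": 0, "fingers": 4.8}, {"x": 0, "y": 0, "z": 0, "wx": 0, "wy": 0, "wz": 0, "fingers": 4.8}]'

```text
clock: 18.45
tcp_pos: [0.5923, 0.1577, 0.0701]
eef_rot: [180.0, 0.1, 180.0]
ft_force: [-0.3, 0.1, -2.9]
gripper_width: 0.0524
```

```bash
python3 -c "
from look import *
duo('10',(150,260,240,360),(160,280,320,450))"
```

```text
18.45 [0.59227976 0.15773674 0.07006204] [1.79997838e+02 9.51438655e-02 1.79982958e+02] 0.05242195874046879 [-0.32862025  0.09974789 -2.85195941]
```

View pics/c10.png

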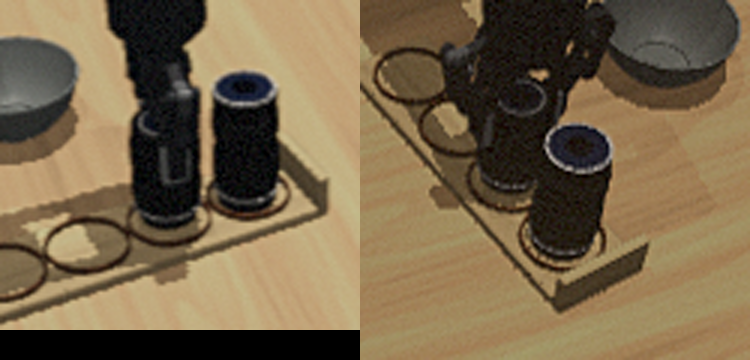

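>>> servo_tool --rows '[{"x": 0.05, "y": 0, "z": 0.4, "wx": 0, "wy": 0, "wz": 0, "fingers": 4.8}, {"x": 0, "y": 0, "z": 0.3, "wx": 0, "wy": 0, "wz": 0, "fingers": 4.8}, {"x": 0, "y": 0, "z": 0.15, "wx": 0, "wy": 0, "wz": 0, "fingers": 4.8}, {"x": 0, "y": 0, "z": 0.05, "wx": 0, "wy": 0, "wz": 0, "fingers": 4.8}, {"x": 0, "y": 0, "z": 0.05, "wx": 0, "wy": 0, "wz": 0, "fingers": 4.8}, {"x": 0, "y": 0, "z": 0, "wx": 0, "wy": 0, "wz": 0, "fingers": 4.8}, {"x": 0, "y": 0, "z": 0, "wx": 0, "wy": 0, "wz": 0, "fingers": 4.8}]'

```text
clock: 19.42
tcp_pos: [0.5908, 0.1581, 0.0602]
eef_rot: [-180.0, -0.0, -180.0]
ft_force: [-2.5, 0.4, 1.4]
gripper_width: 0.0531
```

>>> servo_tool --rows '[{"x": 0, "y": 0, "z": 0.04, "wx": 0, "wy": 0, "wz": 0, "fingers": 4.8}, {"x": 0, "y": 0, "z": 0, "wx": 0, "wy": 0, "wz": 0, "fingers": 4.8}, {"x": 0, "y": 0, "z": 0, "wx": 0, "wy": 0, "wz": 0, "fingers": 4.8}]'

```text
clock: 19.8
tcp_pos: [0.5908, 0.1581, 0.0602]
eef_rot: [-180.0, -0.0, -180.0]
ft_force: [-2.7, -1.2, 4.9]
gripper_width: 0.0529
```

>>> servo_tool --rows '[{"x": 0, "y": 0, "z": 0, "wx": 0, "wy": 0, "wz": 0, "fingers": 5.8}, {"x": 0, "y": 0, "z": 0, "wx": 0, "wy": 0, "wz": 0, "fingers": 6.4}, {"x": 0, "y": 0, "z": 0, "wx": 0, "wy": 0, "wz": 0, "fingers": 8.5}, {"x": 0, "y": 0, "z": 0, "wx": 0, "wy": 0, "wz": 0, "fingers": 8.5}, {"x": 0, "y": 0, "z": 0, "wx": 0, "wy": 0, "wz": 0, "fingers": 8.5}, {"x": 0, "y": 0, "z": 0, "wx": 0, "wy": 0, "wz": 0, "fingers": 8.5}, {"x": 0, "y": 0, "z": -1, "wx": 0, "wy": 0, "wz": 0, "fingers": 8.5}, {"x": 0, "y": 0, "z": -3, "wx": 0, "wy": 0, "wz": 0, "fingers": 8.5}, {"x": 0, "y": 0, "z": -4, "wx": 0, "wy": 0, "wz": 0, "fingers": 8.5}, {"x": 0, "y": 0, "z": -2, "wx": 0, "wy": 0, "wz": 0, "fingers": 8.5}, {"x": 0.1, "y": -2.2, "z": 0, "wx": 0, "wy": 0, "wz": 0, "fingers": 8.5}, {"x": 0, "y": -5, "z": 0, "wx": 0, "wy": 0, "wz": 0, "fingers": 8.5}, {"x": 0, "y": -5, "z": 0, "wx": 0, "wy": 0, "wz": 0, "fingers": 8.5}, {"x": 0, "y": -5, "z": 0, "wx": 0, "wy": 0, "wz": 0, "fingers": 8.5}, {"x": 0, "y": -5, "z": 0, "wx": 0, "wy": 0, "wz": 0, "fingers": 8.5}, {"x": 0, "y": -4, "z": 0, "wx": 0, "wy": 0, "wz": 0, "fingers": 8.5}, {"x": 0, "y": -2, "z": 0, "wx": 0, "wy": 0, "wz": 0, "fingers": 8.5}, {"x": 0, "y": 0, "z": 2, "wx": 0, "wy": 0, "wz": 0, "fingers": 8.5}, {"x": 0, "y": 0, "z": 0, "wx": 0, "wy": 0, "wz": 0, "fingers": 8.5}, {"x": 0, "y": 0, "z": 0, "wx": 0, "wy": 0, "wz": 0, "fingers": 8.5}]'

```text
clock: 22.3
tcp_pos: [0.5897, -0.1233, 0.1394]
eef_rot: [180.0, -0.0, -179.9]
ft_force: [-0.0, 0.7, 0.4]
gripper_width: 0.0848
```

```bash
python3 -c "
from look import *
p=snap('wrist','w11')
duo('11',(150,330,240,380),(160,290,220,450),2.1)"
```

```text
22.35 [ 0.59012651 -0.12336605  0.13974498] [-1.79997781e+02  1.48840077e-02 -1.79932126e+02] 0.08503674994345461 [ 0.80870258 -0.07742357  1.06135436]
```

View pics/w11.png

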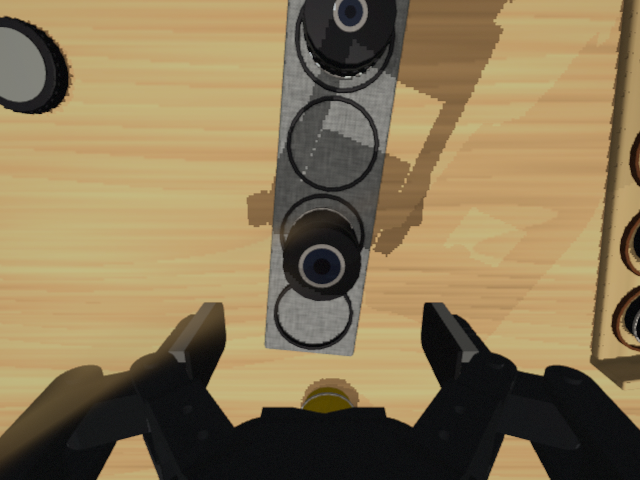

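View pics/c11.png

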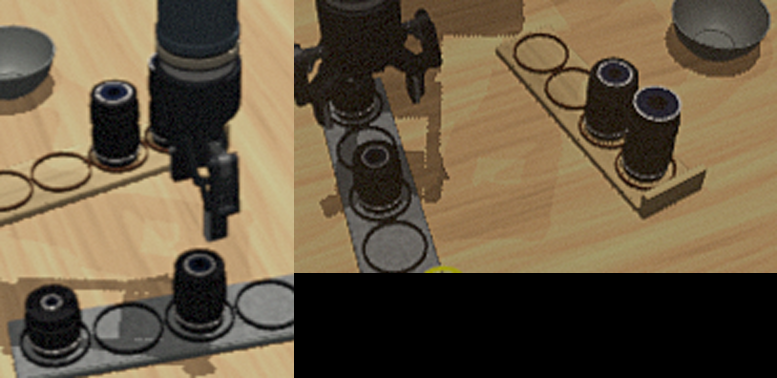

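>>> servo_tool --rows '[{"x": 0, "y": -0.1, "z": 2.5, "wx": 0, "wy": 0, "wz": 0, "fingers": 8.5}, {"x": 0, "y": 0, "z": 3, "wx": 0, "wy": 0, "wz": 0, "fingers": 8.5}, {"x": 0, "y": 0, "z": 3, "wx": 0, "wy": 0, "wz": 0, "fingers": 8.5}, {"x": 0, "y": 0, "z": 1.2, "wx": 0, "wy": 0, "wz": 0, "fingers": 8.5}, {"x": 0, "y": 0, "z": 0, "wx": 0, "wy": 0, "wz": 0, "fingers": 8.5}, {"x": 0, "y": 0, "z": 0, "wx": 0, "wy": 0, "wz": 0, "fingers": 6.0}, {"x": 0, "y": 0, "z": 0, "wx": 0, "wy": 0, "wz": 0, "fingers": 6.0}, {"x": 0, "y": 0, "z": 0, "wx": 0, "wy": 0, "wz": 0, "fingers": 6.0}, {"x": 0, "y": 0, "z": 0, "wx": 0, "wy": 0, "wz": 0, "fingers": 4.5}, {"x": 0, "y": 0, "z": 0, "wx": 0, "wy": 0, "wz": 0, "fingers": 4.5}, {"x": 0, "y": 0, "z": 0, "wx": 0, "wy": 0, "wz": 0, "fingers": 4.5}, {"x": 0, "y": 0, "z": 0, "wx": 0, "wy": 0, "wz": 0, "fingers": 4.5}]'

```text
clock: 23.95
tcp_pos: [0.5903, -0.1249, 0.0432]
eef_rot: [-180.0, 0.1, -180.0]
ft_force: [-1.0, 1.0, 6.2]
gripper_width: 0.0479
```

>>> servo_tool --rows '[{"x": 0, "y": 0, "z": -0.5, "wx": 0, "wy": 0, "wz": 0, "fingers": 4.5}, {"x": 0, "y": 0, "z": -2, "wx": 0, "wy": 0, "wz": 0, "fingers": 4.5}, {"x": 0, "y": 0, "z": -3, "wx": 0, "wy": 0, "wz": 0, "fingers": 4.5}, {"x": 0, "y": 0, "z": -1.5, "wx": 0, "wy": 0, "wz": 0, "fingers": 4.5}, {"x": 0.5, "y": 1.9, "z": 0, "wx": 0, "wy": 0, "wz": 0, "fingers": 4.5}, {"x": 1, "y": 3.3, "z": 0, "wx": 0, "wy": 0, "wz": 0, "fingers": 4.5}, {"x": 1, "y": 3.4, "z": 0, "wx": 0, "wy": 0, "wz": 0, "fingers": 4.5}, {"x": 1, "y": 3.4, "z": 0, "wx": 0, "wy": 0, "wz": 0, "fingers": 4.5}, {"x": 1, "y": 3.4, "z": 0, "wx": 0, "wy": 0, "wz": 0, "fingers": 4.5}, {"x": 1, "y": 3.4, "z": 0, "wx": 0, "wy": 0, "wz": 0, "fingers": 4.5}, {"x": 1, "y": 3.4, "z": 0, "wx": 0, "wy": 0, "wz": 0, "fingers": 4.5}, {"x": 0.5, "y": 3.0, "z": 0, "wx": 0, "wy": 0, "wz": 0, "fingers": 4.5}, {"x": 0, "y": 1.9, "z": 0, "wx": 0, "wy": 0, "wz": 0, "fingers": 4.5}, {"x": 0, "y": 0, "z": 0, "wx": 0, "wy": 0, "wz": 0, "fingers": 4.5}, {"x": 0, "y": 0, "z": 3, "wx": 0, "wy": 0, "wz": 0, "fingers": 4.5}, {"x": 0, "y": 0, "z": 2, "wx": 0, "wy": 0, "wz": 0, "fingers": 4.5}, {"x": 0, "y": 0, "z": 1, "wx": 0, "wy": 0, "wz": 0, "fingers": 4.5}, {"x": 0, "y": 0, "z": 0, "wx": 0, "wy": 0, "wz": 0, "fingers": 4.5}, {"x": 0, "y": 0, "z": 0, "wx": 0, "wy": 0, "wz": 0, "fingers": 4.5}]'

```text
clock: 26.32
tcp_pos: [0.5206, 0.1458, 0.053]
eef_rot: [180.0, 0.1, 180.0]
ft_force: [0.0, -0.1, -3.2]
gripper_width: 0.0482
```

```bash
python3 -c "
from look import *
duo('12',(150,270,220,350),(150,270,310,440))"
```

```text
26.325 [0.52061399 0.1458357  0.0529557 ] [1.79999601e+02 7.49523246e-02 1.79989205e+02] 0.0481773989290664 [ 0.00620375 -0.13398132 -3.15992472]
```

View pics/c12.png

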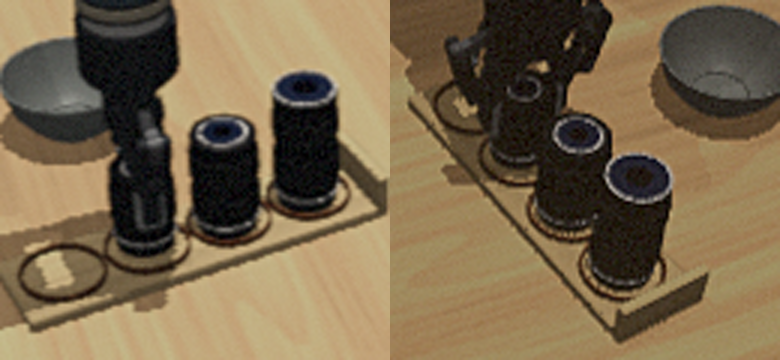

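Lens3's foot is centred over the third ring. I'll lower it.

>>> servo_tool --rows '[{"x": 0, "y": 0.05, "z": 0.4, "wx": 0, "wy": 0, "wz": 0, "fingers": 4.5}, {"x": 0, "y": 0, "z": 0.3, "wx": 0, "wy": 0, "wz": 0, "fingers": 4.5}, {"x": 0, "y": 0, "z": 0.15, "wx": 0, "wy": 0, "wz": 0, "fingers": 4.5}, {"x": 0, "y": 0, "z": 0.05, "wx": 0, "wy": 0, "wz": 0, "fingers": 4.5}, {"x": 0, "y": 0, "z": 0.05, "wx": 0, "wy": 0, "wz": 0, "fingers": 4.5}, {"x": 0, "y": 0, "z": 0.04, "wx": 0, "wy": 0, "wz": 0, "fingers": 4.5}, {"x": 0, "y": 0, "z": 0, "wx": 0, "wy": 0, "wz": 0, "fingers": 4.5}, {"x": 0, "y": 0, "z": 0, "wx": 0, "wy": 0, "wz": 0, "fingers": 4.5}]'

```text
clock: 27.42
tcp_pos: [0.5198, 0.1466, 0.0431]
eef_rot: [-180.0, 0.0, -180.0]
ft_force: [-2.2, -0.4, 5.8]
gripper_width: 0.048
```

>>> servo_tool --rows '[{"x": 0, "y": 0, "z": 0, "wx": 0, "wy": 0, "wz": 0, "fingers": 5.4}, {"x": 0, "y": 0, "z": 0, "wx": 0, "wy": 0, "wz": 0, "fingers": 6.2}, {"x": 0, "y": 0, "z": 0, "wx": 0, "wy": 0, "wz": 0, "fingers": 8.5}, {"x": 0, "y": 0, "z": 0, "wx": 0, "wy": 0, "wz": 0, "fingers": 8.5}, {"x": 0, "y": 0, "z": 0, "wx": 0, "wy": 0, "wz": 0, "fingers": 8.5}, {"x": 0, "y": 0, "z": 0, "wx": 0, "wy": 0, "wz": 0, "fingers": 8.5}, {"x": 0, "y": 0, "z": -1, "wx": 0, "wy": 0, "wz": 0, "fingers": 8.5}, {"x": 0, "y": 0, "z": -3, "wx": 0, "wy": 0, "wz": 0, "fingers": 8.5}, {"x": 0, "y": 0, "z": -4, "wx": 0, "wy": 0, "wz": 0, "fingers": 8.5}, {"x": 0, "y": 0, "z": -2, "wx": 0, "wy": 0, "wz": 0, "fingers": 8.5}, {"x": 0.35, "y": -2.0, "z": 0, "wx": 0, "wy": 0, "wz": 0, "fingers": 8.5}, {"x": 1.4, "y": -4.4, "z": 0, "wx": 0, "wy": 0, "wz": 0, "fingers": 8.5}, {"x": 1.4, "y": -4.4, "z": 0, "wx": 0, "wy": 0, "wz": 0, "fingers": 8.5}, {"x": 1.4, "y": -4.4, "z": 0, "wx": 0, "wy": 0, "wz": 0, "fingers": 8.5}, {"x": 1.4, "y": -4.4, "z": 0, "wx": 0, "wy": 0, "wz": 0, "fingers": 8.5}, {"x": 1.0, "y": -4, "z": 0, "wx": 0, "wy": 0, "wz": 0, "fingers": 8.5}, {"x": 0.4, "y": -1.95, "z": 0, "wx": 0, "wy": 0, "wz": 0, "fingers": 8.5}, {"x": 0, "y": 0, "z": 2, "wx": 0, "wy": 0, "wz": 0, "fingers": 8.5}, {"x": 0, "y": 0, "z": 0, "wx": 0, "wy": 0, "wz": 0, "fingers": 8.5}, {"x": 0, "y": 0, "z": 0, "wx": 0, "wy": 0, "wz": 0, "fingers": 8.5}]'

```text
clock: 29.92
tcp_pos: [0.4467, -0.1088, 0.1231]
eef_rot: [-180.0, 0.0, -180.0]
ft_force: [-0.7, 0.0, 0.2]
gripper_width: 0.0853
```

```bash
python3 -c "
from look import *
p=snap('wrist','w13')
duo('13',(150,330,220,380),(140,290,220,450),2.0)"
```

```text
29.975 [ 0.44684484 -0.10877716  0.12317687] [-1.79971569e+02  5.24678986e-02 -1.79948103e+02] 0.08499108411229223 [-0.37695061 -0.59016948  0.07879493]
```

View pics/w13.png

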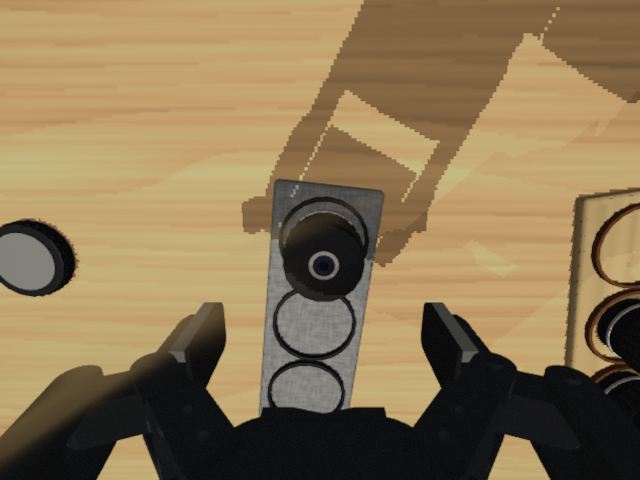

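View pics/c13.png

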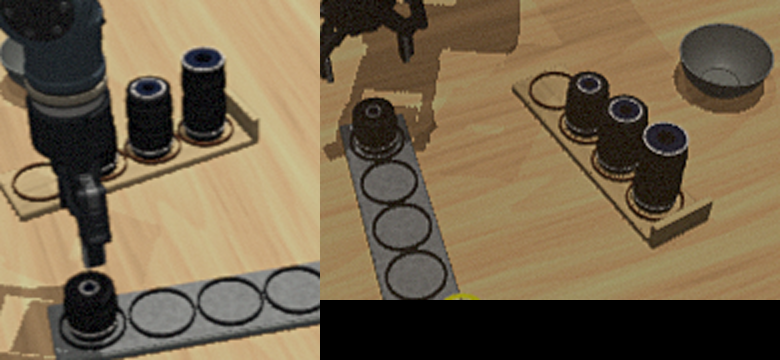

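>>> servo_tool --rows '[{"x": 0, "y": 0, "z": 2.5, "wx": 0, "wy": 0, "wz": 0, "fingers": 8.5}, {"x": 0, "y": 0, "z": 3, "wx": 0, "wy": 0, "wz": 0, "fingers": 8.5}, {"x": 0, "y": 0, "z": 3, "wx": 0, "wy": 0, "wz": 0, "fingers": 8.5}, {"x": 0, "y": 0, "z": 1.1, "wx": 0, "wy": 0, "wz": 0, "fingers": 8.5}, {"x": 0, "y": 0, "z": 0, "wx": 0, "wy": 0, "wz": 0, "fingers": 8.5}, {"x": 0, "y": 0, "z": 0, "wx": 0, "wy": 0, "wz": 0, "fingers": 6.0}, {"x": 0, "y": 0, "z": 0, "wx": 0, "wy": 0, "wz": 0, "fingers": 6.0}, {"x": 0, "y": 0, "z": 0, "wx": 0, "wy": 0, "wz": 0, "fingers": 6.0}, {"x": 0, "y": 0, "z": 0, "wx": 0, "wy": 0, "wz": 0, "fingers": 4.6}, {"x": 0, "y": 0, "z": 0, "wx": 0, "wy": 0, "wz": 0, "fingers": 4.6}, {"x": 0, "y": 0, "z": 0, "wx": 0, "wy": 0, "wz": 0, "fingers": 4.6}, {"x": 0, "y": 0, "z": 0, "wx": 0, "wy": 0, "wz": 0, "fingers": 4.6}]'

```text
clock: 31.58
tcp_pos: [0.4467, -0.109, 0.0272]
eef_rot: [-180.0, 0.1, -180.0]
ft_force: [-0.4, 0.2, 5.7]
gripper_width: 0.0506
```

>>> servo_tool --rows '[{"x": 0, "y": 0, "z": -0.5, "wx": 0, "wy": 0, "wz": 0, "fingers": 4.6}, {"x": 0, "y": 0, "z": -2, "wx": 0, "wy": 0, "wz": 0, "fingers": 4.6}, {"x": 0, "y": 0, "z": -3, "wx": 0, "wy": 0, "wz": 0, "fingers": 4.6}, {"x": 0, "y": 0, "z": -1.5, "wx": 0, "wy": 0, "wz": 0, "fingers": 4.6}, {"x": 0, "y": 1.6, "z": 0, "wx": 0, "wy": 0, "wz": 0, "fingers": 4.6}, {"x": 0, "y": 3.0, "z": 0, "wx": 0, "wy": 0, "wz": 0, "fingers": 4.6}, {"x": 0, "y": 3.0, "z": 0, "wx": 0, "wy": 0, "wz": 0, "fingers": 4.6}, {"x": 0, "y": 3.0, "z": 0, "wx": 0, "wy": 0, "wz": 0, "fingers": 4.6}, {"x": -0.2, "y": 3.0, "z": 0, "wx": 0, "wy": 0, "wz": 0, "fingers": 4.6}, {"x": 0, "y": 3.0, "z": 0, "wx": 0, "wy": 0, "wz": 0, "fingers": 4.6}, {"x": 0, "y": 3.0, "z": 0, "wx": 0, "wy": 0, "wz": 0, "fingers": 4.6}, {"x": 0, "y": 3.0, "z": 0, "wx": 0, "wy": 0, "wz": 0, "fingers": 4.6}, {"x": 0, "y": 1.8, "z": 0, "wx": 0, "wy": 0, "wz": 0, "fingers": 4.6}, {"x": 0, "y": 0, "z": 0, "wx": 0, "wy": 0, "wz": 0, "fingers": 4.6}, {"x": 0, "y": 0, "z": 3, "wx": 0, "wy": 0, "wz": 0, "fingers": 4.6}, {"x": 0, "y": 0, "z": 2, "wx": 0, "wy": 0, "wz": 0, "fingers": 4.6}, {"x": 0, "y": 0, "z": 1, "wx": 0, "wy": 0, "wz": 0, "fingers": 4.6}, {"x": 0, "y": 0, "z": 0, "wx": 0, "wy": 0, "wz": 0, "fingers": 4.6}, {"x": 0, "y": 0, "z": 0, "wx": 0, "wy": 0, "wz": 0, "fingers": 4.6}]'

```text
clock: 33.95
tcp_pos: [0.4488, 0.1349, 0.0369]
eef_rot: [-180.0, 0.0, 180.0]
ft_force: [0.4, 0.8, -2.0]
gripper_width: 0.0507
```

```bash
python3 -c "
from look import *
duo('14',(150,270,210,340),(140,260,300,430))"
```

```text
33.95 [0.44875481 0.13492151 0.03691123] [-1.79999568e+02  4.38319186e-02  1.79998392e+02] 0.050695907720899304 [ 0.38693329  0.77551012 -2.03387815]
```

View pics/c14.png

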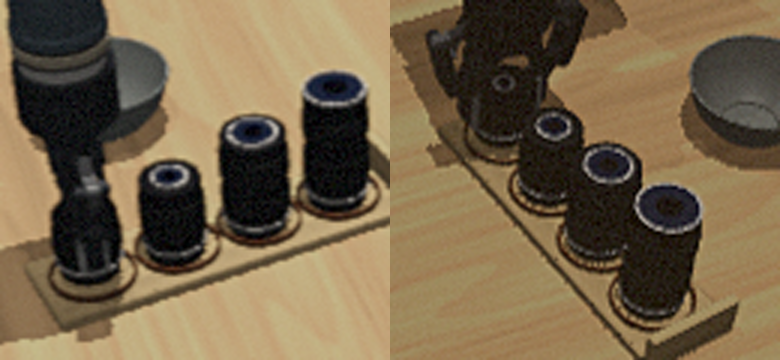

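>>> servo_tool --rows '[{"x": -0.05, "y": 0, "z": 0.4, "wx": 0, "wy": 0, "wz": 0, "fingers": 4.6}, {"x": 0, "y": 0, "z": 0.3, "wx": 0, "wy": 0, "wz": 0, "fingers": 4.6}, {"x": 0, "y": 0, "z": 0.15, "wx": 0, "wy": 0, "wz": 0, "fingers": 4.6}, {"x": 0, "y": 0, "z": 0.05, "wx": 0, "wy": 0, "wz": 0, "fingers": 4.6}, {"x": 0, "y": 0, "z": 0.05, "wx": 0, "wy": 0, "wz": 0, "fingers": 4.6}, {"x": 0, "y": 0, "z": 0.04, "wx": 0, "wy": 0, "wz": 0, "fingers": 4.6}, {"x": 0, "y": 0, "z": 0, "wx": 0, "wy": 0, "wz": 0, "fingers": 4.6}, {"x": 0, "y": 0, "z": 0, "wx": 0, "wy": 0, "wz": 0, "fingers": 4.6}]'

```text
clock: 35.05
tcp_pos: [0.4488, 0.1351, 0.0272]
eef_rot: [-180.0, 0.0, -180.0]
ft_force: [-1.3, -0.5, 5.3]
gripper_width: 0.0505
```

>>> servo_tool --rows '[{"x": 0, "y": 0, "z": 0, "wx": 0, "wy": 0, "wz": 0, "fingers": 5.6}, {"x": 0, "y": 0, "z": 0, "wx": 0, "wy": 0, "wz": 0, "fingers": 6.4}, {"x": 0, "y": 0, "z": 0, "wx": 0, "wy": 0, "wz": 0, "fingers": 8.5}, {"x": 0, "y": 0, "z": 0, "wx": 0, "wy": 0, "wz": 0, "fingers": 8.5}, {"x": 0, "y": 0, "z": 0, "wx": 0, "wy": 0, "wz": 0, "fingers": 8.5}, {"x": 0, "y": 0, "z": 0, "wx": 0, "wy": 0, "wz": 0, "fingers": 8.5}, {"x": 0, "y": 0, "z": -1, "wx": 0, "wy": 0, "wz": 0, "fingers": 8.5}, {"x": 0, "y": 0, "z": -3, "wx": 0, "wy": 0, "wz": 0, "fingers": 8.5}, {"x": 0, "y": 0, "z": -4, "wx": 0, "wy": 0, "wz": 0, "fingers": 8.5}, {"x": 0, "y": 0, "z": -4, "wx": 0, "wy": 0, "wz": 0, "fingers": 8.5}, {"x": 0, "y": 0, "z": -4, "wx": 0, "wy": 0, "wz": 0, "fingers": 8.5}, {"x": 0, "y": 0, "z": -4, "wx": 0, "wy": 0, "wz": 0, "fingers": 8.5}, {"x": 0, "y": -4, "z": 0, "wx": 0, "wy": 0, "wz": 0, "fingers": 8.5}, {"x": 0, "y": -5, "z": 0, "wx": 0, "wy": 0, "wz": 0, "fingers": 8.5}, {"x": 0, "y": -5, "z": 0, "wx": 0, "wy": 0, "wz": 0, "fingers": 8.5}, {"x": 0, "y": 0, "z": 0, "wx": 0, "wy": 0, "wz": 0, "fingers": 8.5}, {"x": 0, "y": 0, "z": 0, "wx": 0, "wy": 0, "wz": 0, "fingers": 8.5}]'

```text
clock: 37.17
tcp_pos: [0.4485, -0.0046, 0.2269]
eef_rot: [180.0, -0.0, 180.0]
ft_force: [0.0, 1.1, 0.8]
gripper_width: 0.085
```

```bash
python3 -c "
from look import *
p=snap('wrist','w15')
duo('15',(150,330,200,440),(130,330,270,450),1.9)"
```

```text
37.225 [ 0.44846923 -0.00411991  0.22680154] [ 1.79971025e+02 -1.91148784e-02 -1.79965073e+02] 0.08481110863348071 [-0.15159697  0.86200032  0.73350777]
```

View pics/c15.png

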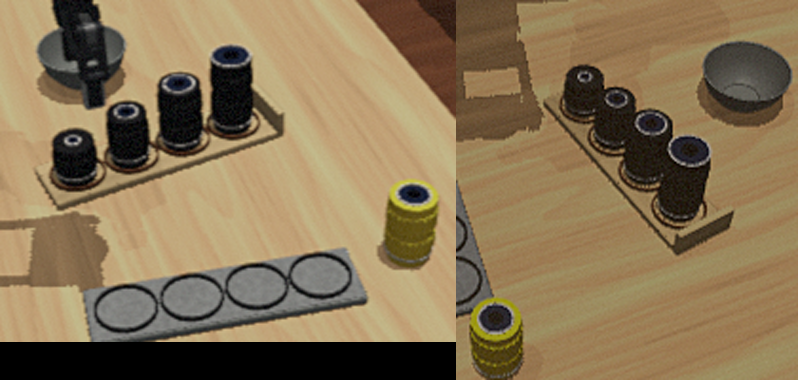

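View pics/w15.png

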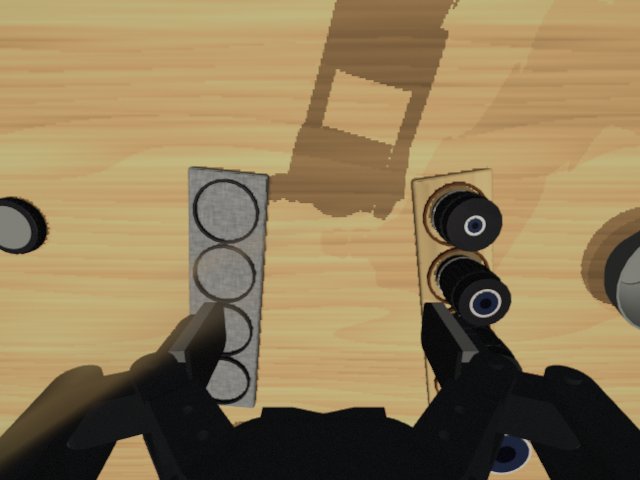

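All four lenses stand upright inside their rings in order. The tray is empty, and the bowl, cap and yellow lens have not moved. The arm is clear of everything.

```bash
python3 -c "
from cell import workorder
print(workorder.hand_in())"
```

```text
the job is handed in; nothing more can be done
None
```

The four lenses are in the plywood rack in order of height, tallest at the back by the board and shortest in front. I moved them one at a time, tallest first, and finished in about 37 s of the 112 s allowed.

- **Placing:** each lens went down until the wrist force showed it resting on the floor (about 5 N), before I opened the gripper.
- **Last pictures:** the side and scene views show all four upright inside their rings. The tray is empty, the arm is clear of everything, and the bowl and yellow look-alike have not moved. The wrist view shows the cap still lying in place.
- **Disagreement:** the scene camera put the rack about 6–8 mm farther out in x than the side and wrist cameras. I used the wrist camera's lens-to-seat distances, and the other views confirmed each lens before lowering. For the front lens, the scene view was blocked by the gripper, so only the side view confirmed it.
- **Failed:** the first move call was refused because rows need every field filled in, and nothing moved. No other check failed.

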